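Switch off the socket left on at the bench switch box

ROBOT

A 6-joint arm with a two-finger parallel gripper is mounted at the origin on the work surface. World frame = base frame: x ahead of the robot, y to its left, z up, the work surface at z = 0. Lengths are in mm, angles in rad, forces in N, time in s.
With the tool pointing down it reaches from about 350 to 775 mm from the base axis. Payload 7.3 kg.
Tool frame: the origin (TCP) lies at the centre of the arm's flange, where the gripper is bolted on; the fingertips stand 178 mm ahead of it and the grasp point (between the pads) lies 159 mm ahead of it; z points along the fingers, y is the direction in which the jaws open and shut (so a half turn about z gives the same grasp; the last joint's range is limited). The gripper opens to 92 mm and grips with 3 to 60 N. Pads are 19 mm wide; open, the fingers measure 130 mm over their backs; the gripper's body (75 mm by 190 mm) begins 47 mm behind the grasp point.
Start: joints at [1.096, 0.342, 1.524, -0, 1.275, -0.146], TCP at [169.505, 496.886, 404.741] pointing down, gripper open.
Joint ranges: [-2.53, 2.53], [-0.77, 2.02], [0.04, 2.7], [-1, 4.14], [0.28, 2.66], [-3.11, 3.11]. Speed limits (rad/s): [2.57, 2.57, 3.14, 3.14, 3.14, 3.14].

INTERFACE

Orientations are given as [roll, pitch, yaw] about the fixed x, y, z axes, in that order (R = Rz(yaw) Ry(pitch) Rx(roll)).
In Python, from plant import get_obs, capture, close_job gives the robot as it stands. The module is installed in compiled form; this text tells all that it offers.
- The arm moves only by the shell command python3 -m pendant 'ROWS'. ROWS is JSON, a list of rows, each a list of 3 entries, a list of its own where there are three numbers: the shift along the tool's x, y, z in m, then the turn, a rotation vector about the tool's x, y, z in rad, then the finger opening in m, from 0 to 0.0918. In form: [[[tx, ty, tz], [wx, wy, wz], fingers], ...]. A call has 1 to 10 rows; each row is the pose to reach, as a shift and turn from the pose commanded when the call began, along the tool's axes at that moment; what a row does not reach only later rows make up. A row lasts 1/12 s, in which the tool goes at most 41.7 mm and 7.16 degrees, less where a joint would pass 70% of its speed; a pose out of reach is approached as far as the arm can. A call with a gripper value outside its range is refused whole. The fingers move at their own pace and stop on an object; the grip force is fixed at half the most. Time passes only in rows, so rows that repeat a pose let the fingers close. It gives the time, the measured TCP pose, the force and the opening at its end, in the units of the state.
- get_obs(): the state, without advancing time (a new reading comes with each control period).
- capture(name): name is "side" or "top"; returns a dict with "color" (420x560x3 uint8, red, green, blue), "mtx" (3x3 intrinsics, pixels), "rvec" (rotation vector, rad) and "tvec" (3), from world to camera coordinates, as OpenCV has them. Camera axes: x right, y down, z forward; pixel columns grow to the right and rows downward; lengths in mm; the calibration is good to about 2 mm. A picture is of the moment at which its call begins. There is no depth.
- close_job(): hands the job in, once; it reports no verdict.
The state is a dict: "time": time; "joint_positions": joint angles; "dq": joint speeds; "tau": joint torques, N m; "tool_pos": TCP position; "tcp_rot": TCP orientation; "contact_force": force on the tool from outside, world axes, zero at the start; "moment": the same for the moment, N m; "grip_width": finger opening in mm.
Only numpy, scipy, OpenCV 4.12 (cv2) and the standard library are available. Lean on these libraries where they do the work, as an engineer would, in place of code of your own. Each camera call takes 0.05 s, during which the arm holds its last target. There are 200 camera calls.

TASK

The grinder's disc is to be changed, but one of the four identical green keys on the bench switch box is still latched down; the latched key stands a little lower than the others, which a light tap with the fingertips tells. Find it, press it down through its click and let go, so that it springs up and all four keys stand fully up. Do not press any of the other three keys to its click, pick nothing up, and leave everything else on the bench where it lies.

Things in the scene. Friction and masses are not known exactly. Their poses are not given: they have to be found in the camera images.
- switch_box: Fixed bench switch box, grey with a flat yellow lid: 100 mm (x) by 340 mm (y) by 68 mm high. Origin: centre of its underside on the bench; z up; the four green keys stand in one row along its y axis, at y = -84, -28, +28 and +84 mm, x = 0. The lid's top is at z = 68 mm.
- key_a (a joint): How far key a stands pressed down from its up position (m): 0 fully up, about 0.003 latched down at rest, 0.009 at its bottom stop. All four keys are alike.
- key_a_top (a point): Centre of the flat top of key a: a green round cap, 32 mm across, in an aluminium collar 43 mm across and 6 mm high. The top stands 20 mm above the lid when up, 17 mm when latched, 11 mm at the bottom stop. The letters do not tell the place in the row.
- key_b (a joint): As key_a, for key b. All four are push-on/push-off: pressed past the click (6 to 7.5 mm below the up position; 8 mm or more is sure) and let go, an up key stays latched at 3 mm and a latched key springs fully up. Pressed less than 6 mm below the up position and let go, a key goes back to the state it was in.
- key_b_top (a point): Centre of the top of key b, identical to key a.
- key_c (a joint): As key_a, for key c. Springs of all four: an up key begins to move at 4 N, a latched one at 7 N; 10 N at 6 mm below the up position, 12 N just above the bottom stop.
- key_c_top (a point): Centre of the top of key c, identical to key a.
- key_d (a joint): As key_a, for key d.
- key_d_top (a point): Centre of the top of key d, identical to key a.
- nut: Loose steel hex nut, 36 mm across flats, 19 mm high, lying on the lid over the plug at the -y end of the box. Origin: centre of its underside. Leave alone.
- tin: Loose blue and white tin, 68 mm across, 115 mm high, standing beyond the box. Origin: centre of its underside. Leave alone.
- spanner: Loose steel spanner, 190 mm long, lying on the bench on the robot's side of the box. Origin: on the bench near its middle, length along x. Leave alone.
- tube: Loose square steel tube offcut, 30 by 30 by 90 mm, standing on end on the robot's side of the box. Origin: centre of its underside. Leave alone.
- file: Loose file with an orange handle, 300 mm long, lying beyond the box. Origin: on the bench under it, length along x, handle to -x (reaching 165 mm). Leave alone.
- flange: Loose flat steel ring, 90 mm across, 14 mm thick, lying to the right. Origin: centre of its underside. Leave alone.
- grinder: Loose red and black angle grinder, 330 mm long, 85 mm high, lying to the left on its green disc. Origin: on the bench under its gear head, length along x, motor to -x. Leave alone.

How it is judged:
By the outcome, as a careful person would: the job done as asked, in the order asked, and still so for the second after the job is handed in, with the robot touching nothing.
It also fails if it takes over 51 s, if anything falls off the work surface, if the arm or the gripper's body presses on something with over 40 N, if the wrist force passes 120 N, or if a joint passes its speed limit or range.

## Working session

There is one attempt and no reset: what is moved stays moved. The work goes in short steps, Python scripts to look and compute and a shell command to move; the robot and the scene stay as the last step left them, time stands still between calls to the robot, and variables do not carry over. Pictures are saved under pics/ and viewed, about 8 in all and at most 12, crops included, and the job is handed in when it is done.

```bash
mkdir -p pics; python3 - <<'E'
from plant import *
import cv2
print(get_obs())
for n in("side","top"):
    c=capture(n);cv2.imwrite(f"pics/{n}0.png",c["color"][:,:,::-1]);print(n,c["mtx"],c["rvec"],c["tvec"])
E
```

```text
{'time': 0.0, 'joint_positions': array([ 1.09604004e+00,  3.42736258e-01,  1.52499634e+00, -1.77118894e-05,
        1.27542279e+00, -1.45987362e-01]), 'dq': array([ 0.00124501,  0.0002745 ,  0.00043159,  0.00079661, -0.00087459,
        0.00010287]), 'tau': array([ 1.36803224e-03, -4.31254506e+01, -2.44218206e+01,  7.18939933e-02,
        5.60230238e-02, -1.35536793e-04]), 'tool_pos': array([169.425616  , 496.77246277, 404.04494979]), 'tcp_rot': array([-3.14004408e+00, -2.10573787e-04,  2.81282873e+00]), 'contact_force': array([-0.47925955,  0.15904812, -1.24155031]), 'moment': array([ 0.05429214, -0.00837951, -0.02207269]), 'grip_width': 91.91811872099291}
side [[460.5903964    0.         279.81534215]
 [  0.         460.5903964  211.30686035]
 [  0.           0.           1.        ]] [ 2.1806919  -1.02662829  0.39839063] [-350.19302506  400.38828722  945.89687144]
top [[479.24141446   0.         276.77093001]
 [  0.         479.24141446 212.24321538]
 [  0.           0.           1.        ]] [ 2.16873998 -2.22698846  0.05679892] [  62.12591778  568.7667872  1650.85504793]
```

View pics/top0.png

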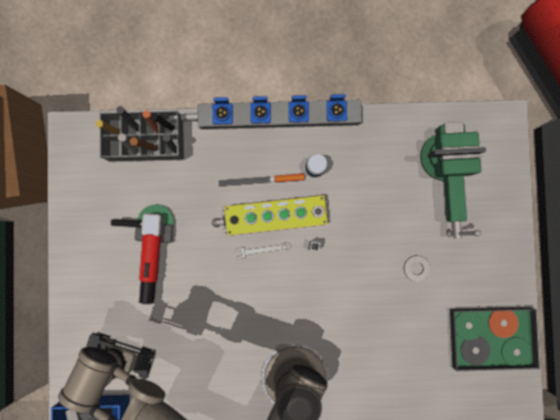

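View pics/side0.png

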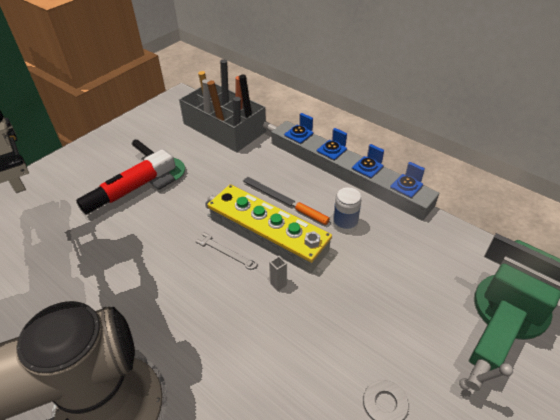

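Both views show four green keys on the yellow box: top view about (251,217), (268,215), (284,213), (301,212), side view (242,202) to (294,229). The nut is at the right (−y) end and the tube stands near that end on the robot's side. Next I fit the box pose to the green blobs.

```bash
cat >h.py <<'E'
import numpy as np,cv2
from plant import *
from scipy.optimize import least_squares
def fit(boxes={"top":(235,195,320,228),"side":(228,190,308,242)},show=True):
    D=[];
    for n,(x0,y0,x1,y1) in boxes.items():
        c=capture(n);im=c["color"][y0:y1,x0:x1].astype(int)
        m=((im[...,1]>im[...,0]*1.6)&(im[...,1]>im[...,2]*1.3)&(im[...,1]>60)).astype(np.uint8)
        k,_,st,ce=cv2.connectedComponentsWithStats(m)
        s=[(ce[i]+[x0,y0],st[i,4]) for i in range(1,k) if st[i,4]>15]
        s.sort(key=lambda t:t[0][0]); print(n,[(t[0].round(1).tolist(),int(t[1])) for t in s])
        D.append((c,np.array([t[0] for t in s])))
    def P(p): 
        x,y,w=p[:3]; Y=np.array([84,28,-28,-84.])
        return np.c_[x-np.sin(w)*Y,y+np.cos(w)*Y,np.full(4,p[3])]
    def r(p): return np.concatenate([(cv2.projectPoints(P(p),c["rvec"],c["tvec"],c["mtx"],None)[0][:,0]-q).ravel() for c,q in D])
    s=least_squares(r,[520,0,0,86]);print(s.x,r(s.x).round(1));print(P(s.x).round(1))
E
python3 -c "from h import *;fit()"
```

```text
top [([250.4, 217.4], 50), ([267.1, 215.6], 47), ([283.7, 213.7], 47), ([300.5, 211.8], 48)]
side [([242.0, 201.6], 92), ([258.7, 210.5], 88), ([276.0, 218.8], 99), ([294.0, 228.0], 105)]
[5.58993391e+02 5.20558568e+01 8.52504722e-02 8.16077390e+01] [-0.1  0.1 -0.   0.   0.   0.  -0.1  0.1  0.1  0.2  0.  -0.3  0.   0.1
 -0.   0. ]
[[551.8 135.8  81.6]
 [556.6  80.   81.6]
 [561.4  24.2  81.6]
 [566.1 -31.6  81.6]]
```

```bash
R='[[-0.478,-0.218,0.1],[0,0,-0.414],0]'; python3 -m pendant '[[[-0.478,-0.218,0.08],[0,0,-0.414],0],[[-0.478,-0.218,0.08],[0,0,-0.414],0],[[-0.478,-0.218,0.08],[0,0,-0.414],0],[[-0.478,-0.218,0.08],[0,0,-0.414],0],[[-0.478,-0.218,0.08],[0,0,-0.414],0],[[-0.478,-0.218,0.08],[0,0,-0.414],0],[[-0.478,-0.218,0.08],[0,0,-0.414],0],[[-0.478,-0.218,0.08],[0,0,-0.414],0],[[-0.478,-0.218,0.08],[0,0,-0.414],0],[[-0.478,-0.218,0.08],[0,0,-0.414],0]]'
```

```text
time: 1.03
tool_pos: [460.4, 221.8, 343.8]
tcp_rot: [3.141, 0.0, -3.057]
contact_force: [1.0, 1.0, -0.3]
grip_width: 29.8
```

```bash
python3 -m pendant '[[[0,0,0],[0,0,0],0],[[0,0,0],[0,0,0],0]]'; python3 -c "
from plant import *
o=get_obs();print(o['tool_pos'],o['tcp_rot'],o['contact_force'])"
```

```text
time: 1.2
tool_pos: [460.4, 222.0, 343.3]
tcp_rot: [-3.141, -0.001, -3.061]
contact_force: [0.1, 0.7, -1.0]
grip_width: 16.5
[460.36269844 221.97690003 343.33652357] [-3.14149450e+00 -1.35839028e-03 -3.06061230e+00] [ 0.09545546  0.73723813 -0.95436542]
```

```bash
python3 -m pendant '[[[-0.084,-0.093,0.043],[0,0,0],0],[[-0.084,-0.093,0.043],[0,0,0],0],[[-0.084,-0.093,0.043],[0,0,0],0],[[-0.084,-0.093,0.043],[0,0,0],0],[[-0.084,-0.093,0.043],[0,0,0],0],[[-0.084,-0.093,0.043],[0,0,0],0]]'; python3 - <<'E'
from h import *
o=get_obs();print(o['tool_pos'],o['tcp_rot'],o['contact_force'],o['grip_width'])
ims=[]
for n,(x0,y0,x1,y1) in {"top":(215,180,335,250),"side":(190,150,340,270)}.items():
    c=capture(n)["color"][y0:y1,x0:x1,::-1]; ims.append(cv2.resize(c,None,fx=390/(x1-x0),fy=390/(x1-x0),interpolation=2))
h=max(i.shape[0] for i in ims)
cv2.imwrite("pics/a.png",np.hstack([cv2.copyMakeBorder(i,0,h-i.shape[0],0,0,0) for i in ims]))
E
```

```text
time: 1.7
tool_pos: [550.0, 139.1, 301.0]
tcp_rot: [3.141, -0.001, -3.056]
contact_force: [-1.6, -0.1, -0.2]
grip_width: 0.3
[550.0360941  139.14849879 300.98563688] [ 3.14092236e+00 -1.37276025e-03 -3.05603326e+00] [-1.57830628 -0.14855168 -0.18255821] 0.28763754814672426
```

View pics/a.png

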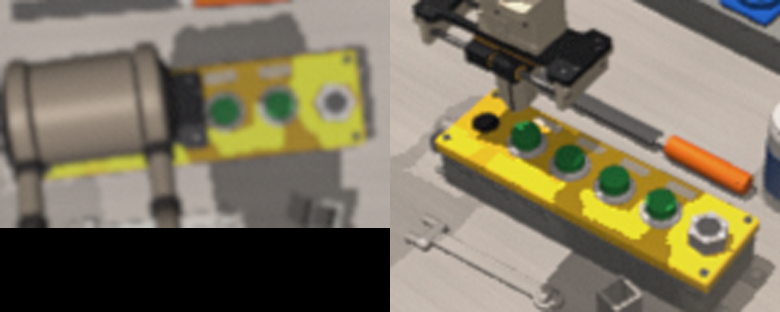

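```bash
python3 -m pendant '[[[-0.001,-0.003,0.015],[0,0,0],0],[[-0.001,-0.003,0.03],[0,0,0],0],[[-0.001,-0.003,0.03],[0,0,0],0],[[-0.001,-0.003,0.03],[0,0,0],0]]'
for i in 1 ; do python3 -m pendant '[[[0,0,0.002],[0,0,0],0],[[0,0,0.002],[0,0,0],0]]'; python3 -m pendant '[[[0,0,0.0015],[0,0,0],0],[[0,0,0.0015],[0,0,0],0]]';python3 -m pendant '[[[0,0,0.001],[0,0,0],0],[[0,0,0.001],[0,0,0],0]]'; python3 -m pendant '[[[0,0,0.001],[0,0,0],0],[[0,0,0.001],[0,0,0],0]]'; done
```

```text
time: 2.13
tool_pos: [551.3, 136.3, 271.4]
tcp_rot: [3.141, -0.001, -3.055]
contact_force: [0.4, 0.1, 0.5]
grip_width: 0.2
time: 2.3
tool_pos: [552.0, 135.7, 270.0]
tcp_rot: [3.141, 0.002, -3.056]
contact_force: [-0.1, 0.2, 0.8]
grip_width: 0.5
time: 2.47
tool_pos: [552.1, 135.3, 268.0]
tcp_rot: [3.141, 0.001, -3.056]
contact_force: [0.1, 0.4, -0.1]
grip_width: 0.5
time: 2.63
tool_pos: [552.1, 135.1, 266.6]
tcp_rot: [3.141, 0.0, -3.057]
contact_force: [0.6, -1.2, -0.4]
grip_width: 0.6
time: 2.8
tool_pos: [552.2, 135.1, 265.9]
tcp_rot: [3.142, 0.0, -3.057]
contact_force: [-0.9, 0.2, 4.5]
grip_width: 0.7
```

```bash
python3 -m pendant '[[[0,0,0.001],[0,0,0],0],[[0,0,0.001],[0,0,0],0],[[0,0,0.001],[0,0,0],0]]'; python3 -m pendant '[[[0,0,0],[0,0,0],0],[[0,0,0],[0,0,0],0]]'
```

```text
time: 3.05
tool_pos: [552.1, 135.1, 264.9]
tcp_rot: [3.142, 0.0, -3.056]
contact_force: [-1.0, -1.0, 5.0]
grip_width: 0.1
time: 3.22
tool_pos: [552.2, 135.1, 264.9]
tcp_rot: [3.142, 0.0, -3.056]
contact_force: [-1.8, 0.1, 4.9]
grip_width: 0.2
```

Left-end key: contact at about 266 and it yields at 5 N, so it is up. On to the second key.

```bash
python3 -m pendant '[[[0,0,-0.015],[0,0,0],0],[[0,-0.028,-0.015],[0,0,0],0],[[0,-0.056,-0.015],[0,0,0],0],[[0,-0.056,-0.015],[0,0,0],0],[[0,-0.056,-0.003],[0,0,0],0],[[0,-0.056,-0.003],[0,0,0],0],[[0,-0.056,-0.003],[0,0,0],0]]'
python3 -m pendant '[[[0,0,0.002],[0,0,0],0],[[0,0,0.002],[0,0,0],0]]';python3 -m pendant '[[[0,0,0.001],[0,0,0],0],[[0,0,0.001],[0,0,0],0],[[0,0,0.001],[0,0,0],0]]'
```

```text
time: 3.8
tool_pos: [556.6, 79.5, 266.8]
tcp_rot: [3.141, -0.002, -3.057]
contact_force: [-0.2, -0.7, 0.3]
grip_width: 0.2
time: 3.97
tool_pos: [556.9, 79.8, 265.5]
tcp_rot: [3.141, -0.0, -3.056]
contact_force: [-0.7, 0.2, 0.3]
grip_width: 0.5
time: 4.22
tool_pos: [556.9, 79.5, 264.7]
tcp_rot: [3.142, 0.0, -3.056]
contact_force: [-0.0, -0.6, -0.1]
grip_width: 0.5
```

```bash
python3 -m pendant '[[[0,0,0.001],[0,0,0],0],[[0,0,0.001],[0,0,0],0]]';python3 -m pendant '[[[0,0,0.001],[0,0,0],0],[[0,0,0.001],[0,0,0],0],[[0,0,0.001],[0,0,0],0]]';python3 -m pendant '[[[0,0,0.001],[0,0,0],0],[[0,0,0.001],[0,0,0],0],[[0,0,0.001],[0,0,0],0]]'
```

```text
time: 4.38
tool_pos: [556.8, 79.4, 263.5]
tcp_rot: [3.142, 0.0, -3.056]
contact_force: [-0.5, 0.6, -0.1]
grip_width: 0.4
time: 4.63
tool_pos: [556.9, 79.4, 263.1]
tcp_rot: [3.142, 0.0, -3.056]
contact_force: [-1.4, 0.8, 5.4]
grip_width: 0.4
time: 4.88
tool_pos: [556.8, 79.4, 262.3]
tcp_rot: [3.142, 0.001, -3.056]
contact_force: [-2.8, -0.5, 7.4]
grip_width: 0.4
```

Second key from the left: contact only at 263, 3 mm lower, yielding at 7 N, so it is the latched one. Pressing it through its click.

```bash
python3 -m pendant '[[[0,0,0.002],[0,0,0],0],[[0,0,0.004],[0,0,0],0],[[0,0,0.005],[0,0,0],0],[[0,0,0.005],[0,0,0],0],[[0,0,0.005],[0,0,0],0]]'
```

```text
time: 5.3
tool_pos: [556.8, 79.4, 257.8]
tcp_rot: [-3.142, 0.001, -3.056]
contact_force: [-4.1, 0.1, 11.7]
grip_width: 0.2
```

```bash
python3 -m pendant '[[[0,0,0.0008],[0,0,0],0],[[0,0,0.0008],[0,0,0],0],[[0,0,0.0008],[0,0,0],0]]'
python3 -m pendant '[[[0,0,-0.01],[0,0,0],0],[[0,0,-0.015],[0,0,0],0],[[0,0,-0.015],[0,0,0],0],[[0,0,-0.015],[0,0,0],0],[[0,0,-0.01],[0,0,0],0],[[0,0,-0.01],[0,0,0],0],[[0,0,-0.01],[0,0,0],0]]'
python3 -m pendant '[[[0,0,0.002],[0,0,0],0],[[0,0,0.002],[0,0,0],0],[[0,0,0.002],[0,0,0],0]]'
```

```text
time: 5.55
tool_pos: [556.8, 79.4, 257.2]
tcp_rot: [-3.142, 0.001, -3.056]
contact_force: [-4.8, -0.2, 12.7]
grip_width: 0.2
time: 6.13
tool_pos: [557.0, 79.3, 265.5]
tcp_rot: [3.141, 0.0, -3.056]
contact_force: [0.4, -0.7, 4.8]
grip_width: 0.5
time: 6.38
tool_pos: [557.0, 79.3, 264.0]
tcp_rot: [3.142, 0.0, -3.056]
contact_force: [-0.7, 0.3, 6.1]
grip_width: 0.3
```

The key now meets the fingers at the up height: 4.8 N at 265.5, where nothing was felt before. I lift off and lightly tap the other two.

```bash
python3 -m pendant '[[[0,0,-0.015],[0,0,0],0],[[0,-0.028,-0.015],[0,0,0],0],[[0,-0.056,-0.015],[0,0,0],0],[[0,-0.056,-0.015],[0,0,0],0],[[0,-0.056,-0.003],[0,0,0],0],[[0,-0.056,-0.001],[0,0,0],0],[[0,-0.056,-0.001],[0,0,0],0],[[0,-0.056,-0.001],[0,0,0],0]]'
python3 -m pendant '[[[0,0,0],[0,0,0],0]]'
python3 -m pendant '[[[0,0,-0.015],[0,0,0],0],[[0,-0.028,-0.015],[0,0,0],0],[[0,-0.056,-0.015],[0,0,0],0],[[0,-0.056,-0.015],[0,0,0],0],[[0,-0.056,-0.002],[0,0,0],0],[[0,-0.056,0],[0,0,0],0],[[0,-0.056,0],[0,0,0],0],[[0,-0.056,0],[0,0,0],0]]'
```

```text
time: 7.05
tool_pos: [561.6, 23.4, 265.0]
tcp_rot: [-3.141, -0.001, -3.056]
contact_force: [-1.1, -3.3, 5.2]
grip_width: 0.5
time: 7.13
tool_pos: [561.6, 23.5, 265.2]
tcp_rot: [-3.141, -0.0, -3.056]
contact_force: [-0.4, -3.0, 4.6]
grip_width: 0.3
time: 7.8
tool_pos: [566.3, -32.0, 265.2]
tcp_rot: [-3.141, -0.001, -3.055]
contact_force: [-2.4, -3.7, 5.2]
grip_width: 0.5
```

Both are up. I lift clear and take a final look.

```bash
python3 -m pendant '[[[0,0,-0.04],[0,0,0],0],[[0,0,-0.08],[0,0,0],0],[[0,0,-0.12],[0,0,0],0],[[0,0,-0.12],[0,0,0],0],[[0,0,-0.12],[0,0,0],0],[[0,0,-0.12],[0,0,0],0]]'
python3 -m pendant '[[[0.08,0.04,0],[0,0,0],0],[[0.16,0.08,0],[0,0,0],0],[[0.16,0.12,0],[0,0,0],0],[[0.16,0.12,0],[0,0,0],0],[[0.16,0.12,0],[0,0,0],0],[[0.16,0.12,0],[0,0,0],0]]'
python3 -c "
from h import *
cv2.imwrite('pics/end.png',capture('side')['color'][:,:,::-1])"
```

```text
time: 8.3
tool_pos: [565.9, -31.5, 384.3]
tcp_rot: [3.141, -0.001, -3.055]
contact_force: [-0.4, 0.4, 0.0]
grip_width: 0.1
time: 8.8
tool_pos: [391.6, 76.5, 383.0]
tcp_rot: [3.139, -0.008, -3.053]
contact_force: [-0.2, 0.3, -0.1]
grip_width: 0.7
```

View pics/end.png

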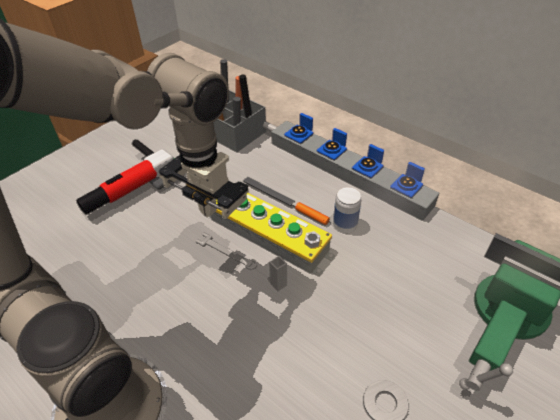

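The picture shows the nut (313,240), tube (279,272), spanner, tin, file, flange and grinder where they were. The gripper is in free air above the box.

```bash
python3 -m pendant '[[[0,0,0],[0,0,0],0],[[0,0,0],[0,0,0],0],[[0,0,0],[0,0,0],0]]'; python3 -c "
from plant import *
print(close_job())"
```

```text
time: 9.1
tool_pos: [397.5, 73.2, 384.2]
tcp_rot: [3.141, -0.001, -3.057]
contact_force: [-0.2, -0.0, -0.1]
grip_width: 0.2
the job is handed in; nothing more can be done
None
```

The latched key was the second from the left (+y) end, at about x 557, y 80 mm. I pressed it through its click and let it go, and by touch all four keys now stand up. I handed the job in at about 9 s.

- **Finding it:** with the fingers closed, the tap met this key about 3 mm lower than the left-end key, and it yielded at about 7 N. The left-end key yielded at about 5 N.
- **Pressing it:** I took it to about 8.8 mm below its up height, with 12.7 N on the wrist, and released it.
- **Checking it:** a second tap met it at the up height, with 4.8 N at tool height 265.5 mm, where nothing was felt before.
- **The other three keys:** each met the fingers at the up height at about 5 N and was pressed no more than about 1 mm.
- **Other objects:** the last picture shows all the loose objects where they were. The force on the tool read about zero with the arm clear.

No check failed or disagreed, except that the first camera fit put the key tops about 5 mm lower than the given sizes. I used the given heights and touch instead. The arm partly hid the left-end key and that end of the box in the last picture.

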